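Set the torque checker's telescoping arm and lay the wrench in

ROBOT

A 6-joint arm with a two-finger parallel gripper is mounted at the origin on the work surface. World frame = base frame: x ahead of the robot, y to its left, z up, the work surface at z = 0. Lengths are in m, angles in rad, forces in N, time in s.
With the tool pointing down it reaches from about 0.15 to 0.775 m from the base axis. Payload 6.1 kg.
Tool frame: the origin (TCP) lies at the very end of the fingers, on their centre line; the grasp point (between the pads) lies 19 mm behind it; z points along the fingers, y is the direction in which the jaws open and shut (so a half turn about z gives the same grasp; the last joint's range is limited). The gripper opens to 85 mm and grips with 20 to 120 N. Pads are 22 mm wide; open, the fingers measure 114 mm over their backs; the gripper's body (76 mm by 85 mm) begins 54 mm behind the grasp point. The pads swing forward as they close: fully open they stand 13 mm farther back than shut.
Start: joints at [1.12, 0.126, -0.04, 1.405, 0, 1.571], TCP at [0.229, 0.473, 0.231] pointing down, gripper open.
Joint ranges: [-2.72, 2.72], [-0.95, 1.95], [-1.27, 1.35], [-1.78, 2.02], [-1.46, 1.47], [-3.14, 3.14]. Speed limits (rad/s): [2.39, 2.39, 3.01, 3.14, 3.14, 3.14].

INTERFACE

Orientations are given as a rotation vector (axis times angle).
In Python, from workcell import arm gives the robot as it stands.
- The arm moves only by the shell command python3 -m creep 'ROWS' [FORCE]. ROWS is JSON, a list of rows, each an object with "rot": the turn, a rotation vector about the tool's x, y, z in rad, a list of three; "offset": the shift along the tool's x, y, z in mm, a list of three; "grip": the finger opening in mm, from 0 to 85.4. In form: [{"rot": [wx, wy, wz], "offset": [x, y, z], "grip": grip}, ...]. A call has 1 to 8 rows; each row is the pose to reach, as a shift and turn from the pose commanded when the call began, along the tool's axes at that moment; what a row does not reach only later rows make up. A row lasts 1/8 s, in which the tool goes at most 62.5 mm and 10.7 degrees, less where a joint would pass 70% of its speed; a pose out of reach is approached as far as the arm can. A call with a gripper value outside its range is refused whole. The fingers move at their own pace and stop on an object; FORCE is the grip in N (left out, the last holds). Time passes only in rows, so rows that repeat a pose let the fingers close. It gives the time, the measured TCP pose, the force and the opening at its end, in the units of the state.
- arm.read_state(): the state, without advancing time (a new reading comes with each control period).
- arm.snapshot(name): name is "side" or "top" or "wrist"; returns a dict with "pixels" (420x560x3 uint8, red, green, blue), "depth" (420x560 float32, m along the optical axis (not along the pixel's ray), 0 where there is no reading), "intrinsics" (3x3 intrinsics, pixels), "world_to_cam" (4x4, takes a point from world to camera coordinates). Camera axes: x right, y down, z forward; pixel columns grow to the right and rows downward; lengths in m; the calibration is good to about 2 mm. A picture is of the moment at which its call begins.
- arm.finish_job(): hands the job in, once; it reports no verdict.
Trained networks look in a picture, given as the dict that the camera call returned (one of the last four; its "shot" number tells which), for a name from the list of things; names that differ only in an ending like _2 or _b are one class to them, and where a whole thing is asked for, a point or a joint stands for the part that bears it (a point fixed in the world has none). Each returns a list of dicts, best first, with "score" (0 to 1); they miss things now and then, are a little off and sometimes report something else, mostly with a low value. They report only what shows in the picture. A call takes as long as a camera call.
- arm.recognise(picture, name): "centre" ([x, y, z] in m, in world coordinates, good to about 4 mm: the middle of the surface that is visible of it).
- arm.masks_of(picture, name): "mask" (420x560 bool, what is visible of it).
- arm.pinpoint(picture, name): "centre" ([x, y, z] in m, in world coordinates, good to about 4 mm: a listed point, or the origin of a listed thing).
The state is a dict: "t": time; "q": joint angles; "dq": joint speeds; "effort": joint torques, N m; "eef_pos": TCP position; "ee_rot": TCP orientation; "wrist_force": force on the tool from outside, world axes, zero at the start; "torque": the same for the moment, N m; "finger_gap": finger opening in m.
Only numpy, scipy, OpenCV 4.12 (cv2) and the standard library are available. Lean on these libraries where they do the work, as an engineer would, in place of code of your own. Each camera call takes 0.05 s, during which the arm holds its last target.

TASK

Set the bench torque checker up for the torque wrench: pinch the two spring buttons on its telescoping arm, slide the arm out, away from the square socket, to the next pair of holes so that both buttons snap fully through, and prove the lock with a steady outward pull of about 15 to 20 N, never loading the buttons beyond 25 N. Then take the wrench from its wooden rest and lay it on the checker without forcing or dropping it, its square drive fully home in the socket and its grip down in the saddle, and let go; leave the nuts, the black socket and the bolt gauge where they are.

Things in the scene. Friction and masses are not known exactly. Their poses are not given: they have to be found in the camera images.
- checker: Bench torque checker, fixed: grey base plate 90 x 350 x 12 mm; at one end a housing 74 x 76 mm with a square socket in its flat top, 88 mm above the bench. Origin: centre of the plate's underside. z up; y along the telescoping arm, outwards from the socket (socket at x 0, y -120 mm; spring buttons at y +15 mm); x across the arm.
- socket (a point): Centre of the mouth of the checker's square socket, in the housing's flat top (60 x 60 mm), 88 mm above the bench; axes as the checker's. The hole is 13 mm square, sides parallel to the checker's x and y, 16 mm deep, with a small lead-in.
- inner_bar: Fixed inner tube of the arm, 24 mm square, chrome, level, axis 50 mm above the bench; it carries the two spring buttons. Origin: on the axis, midway between the buttons; axes as the checker's. The buttons lock the sliding outer tube (sleeve) by standing through a pair of its holes.
- button_far (a joint): Spring button on the +x side (checker's x): round, steel, 12 mm across, hemispherical end. Value: how far it is pressed in, 0 (out: tip 22 mm from the tube's axis, 7 mm proud of the outer tube) to 0.0105 m. 2 N starts it, 0.2 N more per mm. Pinched flush with the outer tube's side, its round end is cammed on under the wall as the outer tube is slid: 10 to 20 N of pull for the pair.
- button_near (a joint): The same button on the opposite, -x side, same values: the two face away from each other, 44 mm over both tips, and are pinched together. Not pinched, they block the outer tube. Once under its wall they ride there with no finger on them and snap out by themselves in the next pair of holes.
- sleeve: Sliding outer tube, aluminium, 30 mm square, flat sides, 2 mm wall, 23 mm above the base plate. Each upright side has three 15 mm holes, 34 mm apart; the buttons start in the middle pair. Origin: on the axis at the middle pair; axes as the checker's; it runs from y -50 to +81 mm. Slides only along y, about 3 N of friction; locked, it has some 1.5 mm of play either way, then stops hard.
- reach (a joint): How far the sliding tube with its saddle is drawn out (m, positive along the checker's +y): about 0 at the start, buttons in the middle holes; +0.034 with the buttons in the holes nearest the housing (arm one step longer, the wanted setting); -0.034 in the outer holes.
- saddle (a point): Centre of the floor of the saddle, a dark steel U-fork open at the top, fixed on the sliding tube 71 mm outwards of its middle holes. Floor 88 mm above the bench (level with the socket's mouth), 34 mm wide between two prongs on the +x and -x sides, which flare to 59 mm over all and end about 125 mm above the bench; 16 mm long along the arm.
- wrench: Chrome click-type torque wrench, 0.4 to 0.8 kg, level on its rest, drive down. Origin: on its long axis near the balance point, in a flat-sided beam 16 mm wide (x), 22 mm high (z), y -116 to +65 mm; grip it here. z up; y from the round head (34 mm across, 26 mm high, centre y -130) to the round grip (26 mm, y +65 to +153) and brass knob (to +175). Axis 56 mm above the bench; 101 mm on the checker.
- drive_root (a point): Centre of the underside of the wrench's round head, 13 mm below the wrench's axis at its y -130 mm. From it the square drive, 10 x 10 mm with a 7.5 mm tip, points 12 mm down, sides parallel to the wrench's x and y. With the drive fully home this point lies on socket.
- load_line (a point): Lowest point of the wrench's grip at its middle, marked by a bright ring: y +110 mm, 13 mm below the wrench's axis. With the wrench laid in (its y along the checker's y) and the arm at its wanted setting, it lies on saddle.
- rest: Fixed wooden rest of the wrench, base 50 x 190 x 12 mm, with two blocks 42 mm wide, 16 mm thick at y -75 and +52 mm, each with an open-topped slot 22 mm wide: floor 45 mm, sides 55 mm above the bench. About 35 mm of free beam either side of the wrench's origin. Origin: on the bench under the wrench's; axes nearly as the wrench's.
- nut_a: Bystander: cadmium-plated castle nut, 33 mm across, 21 mm high, loose on the bench. Origin: centre of its underside.
- nut_b: Bystander: a second castle nut like the first.
- socket_tool: Bystander: satin black steel socket, 35 mm across, 46 mm high, standing loose on the bench. Origin: centre of its underside.
- bolt_gauge: Bystander: blue anodized bolt gauge, a flat plate 36 x 130 x 6 mm with four holes, lying loose on the bench. Origin: centre of its underside.

How it is judged:
By the outcome, as a careful person would: the job done as asked, in the order asked, and still so for the second after the job is handed in, with the robot touching nothing.
It also fails if it takes over 58 s, if anything falls off the work surface, if the arm or the gripper's body presses on something with over 40 N, if the wrist force passes 120 N, or if a joint passes its speed limit or range.

## Working session

There is one attempt and no reset: what is moved stays moved. The work goes in short steps, Python scripts to look and compute and a shell command to move; the robot and the scene stay as the last step left them, time stands still between calls to the robot, and variables do not carry over. Pictures are saved under pics/ and viewed, and the job is handed in when it is done.

```bash
ls; mkdir -p pics; cat > h.py <<'E'
import numpy as np, cv2
from scipy.spatial.transform import Rotation as R
from workcell import arm
def save(p,n): cv2.imwrite('pics/'+n+'.png', p['pixels'][:,:,::-1])
E
python3 - <<'E'
from h import *
np.set_printoptions(precision=4,suppress=True)
s=arm.read_state(); print(s)
for c in ('top','side'):
    p=arm.snapshot(c); save(p,c+'0')
    print(c,p['world_to_cam'])
    for n in ['checker','socket','inner_bar','button_far','button_near','sleeve','saddle','wrench','drive_root','load_line','rest','nut_a','socket_tool','bolt_gauge']:
        r=arm.pinpoint(p,n); print(n,[(np.round(x['centre'],4),round(x['score'],2)) for x in r][:3])
E
```

```text
pics
{'t': 0.0, 'q': array([ 1.12  ,  0.1264, -0.0406,  1.4054, -0.    ,  1.5708]), 'dq': array([-0.0016, -0.0011,  0.0002,  0.0001,  0.0006,  0.0008]), 'effort': array([ -0.0025, -43.5913,  35.2926,   0.0171,   0.    ,  -0.    ]), 'eef_pos': array([0.2286, 0.4722, 0.2305]), 'ee_rot': array([-0.7021, -3.0618,  0.0024]), 'wrist_force': array([ 0.2971, -0.2433, -0.0945]), 'torque': array([-0.033 , -0.0079, -0.0053]), 'finger_gap': 0.08542388969806446}
top [[ 0.0259 -0.9996  0.0117 -0.0197]
 [-0.9902 -0.0273 -0.137   0.5568]
 [ 0.1373 -0.0081 -0.9905  1.2432]
 [ 0.      0.      0.      1.    ]]
checker [(array([ 0.4861,  0.0312, -0.0013]), 0.66)]
socket [(array([ 0.4866, -0.0874,  0.0903]), 0.59)]
inner_bar []Traceback (most recent call last):
  File "<stdin>", line 8, in <module>
ValueError: it knows: bolt_gauge, checker, drive_root, inner_bar, load_line, nut, rest, saddle, sleeve, socket, socket_tool, wrench
```

```bash
python3 - <<'E'
from h import *
np.set_printoptions(precision=4,suppress=True)
for c in ('top','side'):
    p=arm.snapshot(c); save(p,c+'0'); np.savez('pics/'+c+'0.npz',**{k:p[k] for k in('pixels','depth','intrinsics','world_to_cam')})
    for n in ['checker','socket','sleeve','saddle','wrench','drive_root','load_line','rest','nut','socket_tool','bolt_gauge']:
        r=arm.pinpoint(p,n); print(c,n,[(np.round(x['centre'],4),round(x['score'],2)) for x in r][:3])
print(arm.read_state()['t'])
E
```

```text
top checker [(array([ 0.4895,  0.0306, -0.0034]), 0.91)]
top socket [(array([ 0.4837, -0.0859,  0.0903]), 0.87)]
top sleeve [(array([0.4879, 0.049 , 0.0494]), 0.59)]
top saddle [(array([0.4919, 0.1203, 0.0861]), 0.64)]
top wrench [(array([0.6569, 0.0433, 0.0534]), 0.65)]
top drive_root [(array([ 0.6362, -0.0879,  0.0404]), 0.91)]
top load_line [(array([0.6617, 0.1522, 0.0407]), 0.88)]
top rest [(array([0.6535, 0.0411, 0.0017]), 0.73)]
top nut [(array([0.4581, 0.4293, 0.0015]), 0.57), (array([ 0.6351,  0.3634, -0.0029]), 0.53)]
top socket_tool [(array([ 0.5574,  0.3742, -0.0027]), 0.62), (array([ 0.5588, -0.385 , -0.0019]), 0.53)]
top bolt_gauge [(array([ 0.5572, -0.3851,  0.0017]), 0.9)]
side checker [(array([0.6543, 0.047 , 0.0593]), 0.4)]
side socket [(array([ 0.4877, -0.0876,  0.0892]), 0.79), (array([0.6641, 0.1501, 0.0444]), 0.49)]
side sleeve [(array([0.493 , 0.0484, 0.0516]), 0.62), (array([ 0.6545,  0.0428, -0.0009]), 0.41)]
side saddle [(array([0.4872, 0.1176, 0.0849]), 0.73)]
side wrench [(array([0.652 , 0.0418, 0.0585]), 0.88)]
side drive_root [(array([ 0.6372, -0.0838,  0.0397]), 0.95), (array([ 0.5525, -0.3879, -0.0019]), 0.51)]
side load_line [(array([0.6625, 0.1547, 0.0438]), 0.92)]
side rest [(array([ 0.6528,  0.0402, -0.0018]), 0.71)]
side nut [(array([ 0.4587,  0.4254, -0.0004]), 0.56), (array([ 0.6411,  0.3631, -0.0009]), 0.51)]
side socket_tool [(array([0.5603, 0.381 , 0.0012]), 0.69), (array([0.4832, 0.1174, 0.0849]), 0.48), (array([ 0.6385,  0.3648, -0.0011]), 0.45)]
side bolt_gauge [(array([ 0.5555, -0.3868, -0.0008]), 0.57)]
1.4
```

View pics/top0.png

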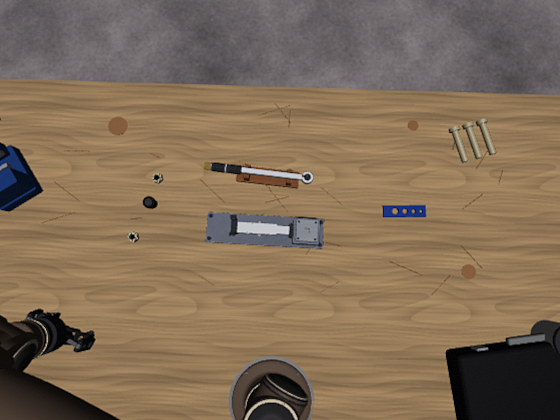

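View pics/side0.png

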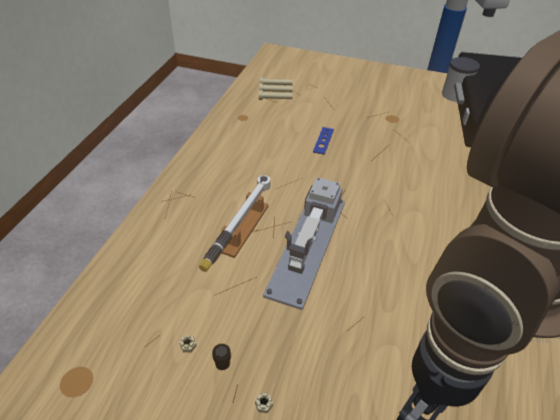

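```bash
python3 - <<'E'
from h import *
np.set_printoptions(precision=4,suppress=True)
s=arm.read_state(); M=R.from_rotvec(s['ee_rot']).as_matrix(); print(M, s['eef_pos'])
for c in ('top','side'):
    p=arm.snapshot(c)
    for n in ['checker','wrench']:
        m=arm.masks_of(p,n)
        for x in m[:1]:
            mk=x['mask']; d=p['depth']; v,u=np.nonzero(mk&(d>0)); K=p['intrinsics']
            z=d[v,u]; P=np.c_[(u-K[0,2])/K[0,0]*z,(v-K[1,2])/K[1,1]*z,z]
            T=np.linalg.inv(p['world_to_cam']); W=P@T[:3,:3].T+T[:3,3]
            rc=cv2.minAreaRect(W[:,:2].astype(np.float32)*1000); print(c,n,x['score'],len(v),rc,W[:,2].min(),W[:,2].max())
            b=cv2.fitLine(W[:,:2].astype(np.float32),cv2.DIST_HUBER,0,.01,.01).ravel();print(b)
t=np.array([0.486,0.043,0.25]); print('target in tool mm',M.T@(t-s['eef_pos'])*1000)
E
```

```text
[[-0.9001  0.4357 -0.    ]
 [ 0.4357  0.9001 -0.    ]
 [ 0.     -0.     -1.    ]] [0.2287 0.4725 0.2313]
top checker 0.98 3577 ((489.4748840332031, 34.51753234863281), (352.8780517578125, 96.86576843261719), 87.8710708618164) -0.00577883311907601 0.12907432315801892
[0.0434 0.9991 0.4861 0.0331]
top wrench 0.7 765 ((657.4205932617188, 55.426048278808594), (315.5103454589844, 34.446598052978516), 83.83979797363281) 0.016588700313739047 0.0783917639337175
[0.0934 0.9956 0.6532 0.0584]
side checker 0.68 5051 ((495.3557434082031, 28.65777587890625), (365.22918701171875, 108.32581329345703), 88.56889343261719) -0.002524535829643848 0.12625462479114524
[0.0517 0.9987 0.4779 0.02  ]
side wrench 0.95 1178 ((664.8162231445312, 38.68495178222656), (358.4981994628906, 57.24192428588867), 84.05607604980469) -0.0009324118362612488 0.07636707459678926
[0.0976 0.9952 0.6445 0.0215]
target in tool mm [-418.7201 -274.5341  -18.7146]
```

```bash
python3 -m creep '[{"rot":[0,0,0.145],"offset":[-50,-33,-2],"grip":85},{"rot":[0,0,0.29],"offset":[-104,-68,-5],"grip":85},{"rot":[0,0,0.435],"offset":[-157,-103,-8],"grip":85},{"rot":[0,0,0.58],"offset":[-210,-138,-10],"grip":85},{"rot":[0,0,0.725],"offset":[-262,-172,-12],"grip":85},{"rot":[0,0,0.87],"offset":[-314,-206,-15],"grip":85},{"rot":[0,0,1.015],"offset":[-366,-240,-17],"grip":85},{"rot":[0,0,1.157],"offset":[-419,-275,-19],"grip":85}]'; python3 -m creep '[{"rot":[0,0,0],"offset":[0,0,0],"grip":85},{"rot":[0,0,0],"offset":[0,0,0],"grip":85}]'
python3 - <<'E'
from h import *
np.set_printoptions(precision=4,suppress=True)
s=arm.read_state(); M=R.from_rotvec(s['ee_rot']).as_matrix(); print(M, s['eef_pos'])
p=arm.snapshot('wrist'); save(p,'w1'); np.savez('pics/w1.npz',**{k:p[k] for k in('pixels','depth','intrinsics','world_to_cam')})
print(p['world_to_cam'],p['intrinsics'])
for n in ['checker','socket','sleeve','saddle','inner_bar']:
    r=arm.pinpoint(p,n); print(n,[(np.round(x['centre'],4),round(x['score'],2)) for x in r][:3])
E
```

```text
t: 2.7
eef_pos: [0.4848, 0.044, 0.2505]
ee_rot: [2.267, 2.174, 0.001]
wrist_force: [1.6, 0.1, 0.4]
finger_gap: 0.0852
t: 2.95
eef_pos: [0.4837, 0.0459, 0.25]
ee_rot: [-2.262, -2.179, 0.0]
wrist_force: [-0.5, -0.3, 0.3]
finger_gap: 0.0849
[[ 0.0374  0.9993 -0.0007]
 [ 0.9993 -0.0374  0.0004]
 [ 0.0003 -0.0007 -1.    ]] [0.4837 0.0459 0.25  ]
[[ 0.9993 -0.0383 -0.0013 -0.48  ]
 [-0.0361 -0.9534  0.2996  0.0173]
 [-0.0127 -0.2994 -0.9541  0.4169]
 [ 0.      0.      0.      1.    ]] [[352.7967   0.     274.71  ]
 [  0.     352.7967 209.073 ]
 [  0.       0.       1.    ]]
checker [(array([0.6532, 0.0419, 0.0617]), 0.67)]
socket [(array([ 0.478 , -0.0888,  0.0839]), 0.89)]
sleeve [(array([0.49  , 0.0516, 0.0541]), 0.77)]
saddle [(array([0.492 , 0.1211, 0.0897]), 0.83)]
inner_bar []
```

View pics/w1.png

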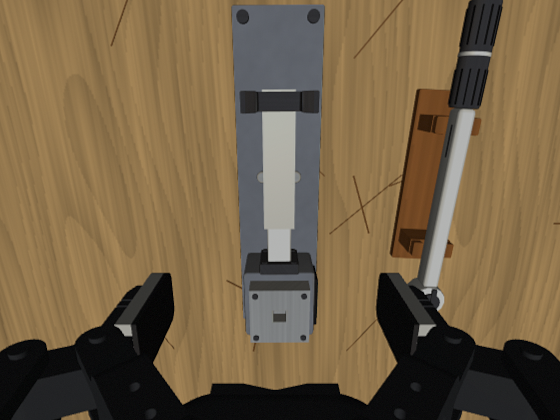

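```bash
cat >> h.py <<'E'
def load(n): return dict(np.load('pics/'+n+'.npz'))
def onplane(p,u,v,z):
    K=p['intrinsics'];T=np.linalg.inv(p['world_to_cam']); d=T[:3,:3]@np.array([(u-K[0,2])/K[0,0],(v-K[1,2])/K[1,1],1]); c=T[:3,3]
    return c+d*(z-c[2])/d[2]
def proj(p,X):
    w=p['world_to_cam']; c=w[:3,:3]@np.array(X)+w[:3,3]; q=p['intrinsics']@c; return q[:2]/q[2]
def crop(p,n,u0,v0,u1,v1,s):
    cv2.imwrite('pics/'+n+'.png',cv2.resize(p['pixels'][v0:v1,u0:u1,::-1],None,fx=s,fy=s,interpolation=cv2.INTER_CUBIC))
def snap(c,n):
    p=arm.snapshot(c); save(p,n); np.savez('pics/'+n+'.npz',**{k:p[k] for k in('pixels','depth','intrinsics','world_to_cam')}); return p
E
python3 - <<'E'
from h import *
p=load('w1'); crop(p,'w1a',220,80,340,350,2.2); crop(p,'w1b',380,80,500,330,2.4)
E
```

```text
(no output)
```

View pics/w1a.png

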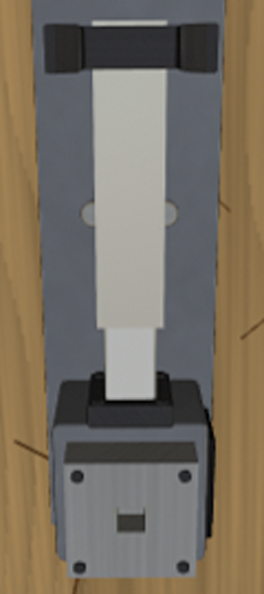

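View pics/w1b.png

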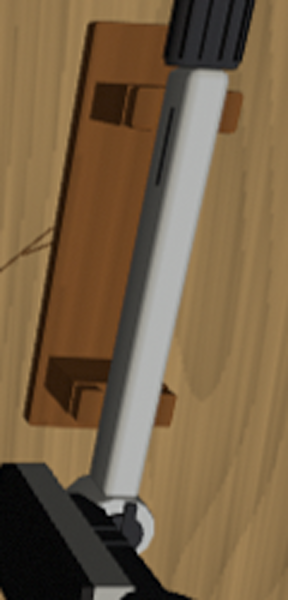

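```bash
python3 - <<'E'
from h import *
np.set_printoptions(precision=4,suppress=True)
p=load('w1'); f=lambda x,y,z:onplane(p,220+x/2.2,80+y/2.2,z)
print('socket',f(131,519.5,.088),'topc',f(131,522,.088))
print('screws w',f(77,477,.088)-f(185,477,.088),f(77,477,.088)-f(79,567,.088))
print('btn',f(81,213,.05),f(177,213,.05),'mid',f(129,213,.05))
print('sleeve top', f(95,213,.065),f(165,213,.065), 'rear end mid',f(130,327,.065), 'rear L,R',f(98,327,.065),f(163,327,.065))
print('saddle prong outer',f(45,48,.125),f(218,48,.125), 'sleeve near saddle',f(94,70,.065),f(167,70,.065))
d=p['depth']; print(d[176,279],d[310,279])
E
```

```text
socket [ 0.4821 -0.0846  0.088 ] topc [ 0.482  -0.0859  0.088 ]
screws w [-0.048   0.0018  0.    ] [0.0017 0.0474 0.    ]
btn [0.4646 0.0496 0.05  ] [0.5077 0.048  0.05  ] mid [0.4862 0.0488 0.05  ]
sleeve top [0.4716 0.0526 0.065 ] [0.5016 0.0515 0.065 ] rear end mid [ 0.4848 -0.0001  0.065 ] rear L,R [0.4704 0.0004 0.065 ] [ 0.4996 -0.0007  0.065 ]
saddle prong outer [0.4603 0.1214 0.125 ] [0.5172 0.1192 0.125 ] sleeve near saddle [0.474  0.1118 0.065 ] [0.5036 0.1106 0.065 ]
0.3342365 0.35147053
```

```bash
python3 - <<'E'
from h import *
s=arm.read_state(); M=R.from_rotvec(s['ee_rot']).as_matrix(); print(s['eef_pos'],s['q'],M.T@(np.array([.4865,.049,.031])-s['eef_pos'])*1000)
E
python3 -m creep '[{"rot":[0,0,0],"offset":[1,1,50],"grip":70},{"rot":[0,0,0],"offset":[3,2,100],"grip":70},{"rot":[0,0,0],"offset":[3,2,140],"grip":70},{"rot":[0,0,0],"offset":[3,2,140],"grip":70},{"rot":[0,0,0],"offset":[3,2,140],"grip":70}]'
python3 - <<'E'
from h import *
s=arm.read_state(); M=R.from_rotvec(s['ee_rot']).as_matrix(); print(s['eef_pos'],M.T@(np.array([.4865,.049,.031])-s['eef_pos'])*1000)
p=snap('wrist','w2')
E
```

```text
[0.48355428 0.04708063 0.25036308] [ 9.70359543e-02  5.22847785e-02 -7.90733684e-02  1.43912245e+00
  3.58833470e-05  1.70255757e+00] [  2.00357625   2.80967943 219.36410808]
t: 3.88
eef_pos: [0.4868, 0.0494, 0.1119]
ee_rot: [2.261, 2.18, 0.002]
wrist_force: [0.4, -0.2, 0.2]
finger_gap: 0.0698
[0.48678821 0.04936639 0.11186767] [-0.39547624 -0.42138485 80.86694796]
```

View pics/w2.png

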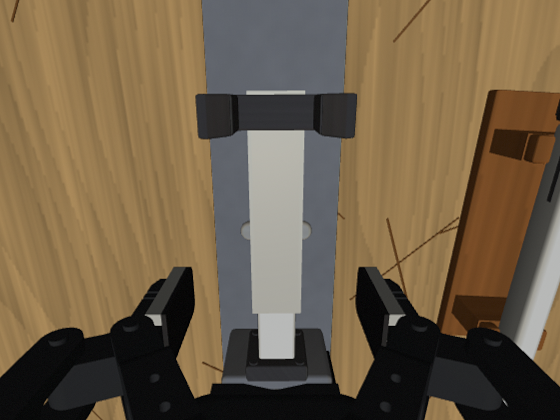

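```bash
python3 - <<'E'
from h import *
p=load('w2'); print(onplane(p,276.2,230,.05),onplane(p,241,230,.05),onplane(p,311,230,.05))
E
python3 -m creep '[{"rot":[0,0,0],"offset":[0,0,40],"grip":65},{"rot":[0,0,0],"offset":[0,0,80],"grip":60},{"rot":[0,0,0],"offset":[0,0,80],"grip":60},{"rot":[0,0,0],"offset":[0,0,80],"grip":60}]'
python3 - <<'E'
from h import *
s=arm.read_state(); print(s['eef_pos'],s['wrist_force'])
p=snap('wrist','w3')
E
```

```text
[0.48643894 0.04888662 0.05      ] [0.46474476 0.04970259 0.05      ] [0.50789183 0.04807972 0.05      ]
t: 4.42
eef_pos: [0.4876, 0.0491, 0.0325]
ee_rot: [2.261, 2.179, 0.004]
wrist_force: [0.8, -0.7, 0.5]
finger_gap: 0.0597
[0.48764093 0.04909915 0.03249307] [ 0.82930711 -0.66481683  0.49995613]
```

View pics/w3.png

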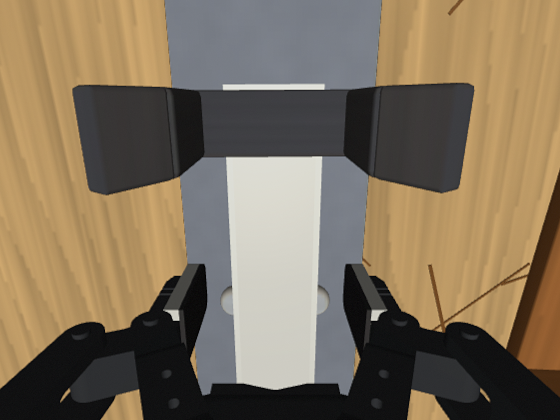

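```bash
python3 -m creep '[{"rot":[0,0,0],"offset":[0,0,0],"grip":40},{"rot":[0,0,0],"offset":[0,0,0],"grip":26},{"rot":[0,0,0],"offset":[0,0,0],"grip":26},{"rot":[0,0,0],"offset":[0,0,0],"grip":26},{"rot":[0,0,0],"offset":[0,0,0],"grip":26}]' 45
python3 - <<'E'
from h import *
s=arm.read_state(); print(s['eef_pos'],s['wrist_force'],s['finger_gap'])
E
```

```text
t: 5.1
eef_pos: [0.4876, 0.0491, 0.032]
ee_rot: [2.26, 2.179, 0.004]
wrist_force: [0.4, -0.5, 7.9]
finger_gap: 0.0293
[0.4876244  0.04905524 0.03200753] [ 0.36663662 -0.52047601  7.92611709] 0.029283507661543185
```

```bash
python3 -m creep '[{"rot":[0,0,0],"offset":[0.5,0,-0.5],"grip":26},{"rot":[0,0,0],"offset":[1,0,-0.5],"grip":26},{"rot":[0,0,0],"offset":[1.5,0,-0.5],"grip":26}]'
python3 -m creep '[{"rot":[0,0,0],"offset":[0.5,0,0],"grip":26},{"rot":[0,0,0],"offset":[1,0,0],"grip":26}]'
```

```text
t: 5.48
eef_pos: [0.4876, 0.0493, 0.032]
ee_rot: [2.26, 2.177, 0.001]
wrist_force: [2.0, -8.5, 7.9]
finger_gap: 0.0292
t: 5.72
eef_pos: [0.4876, 0.0502, 0.032]
ee_rot: [2.26, 2.176, 0.001]
wrist_force: [1.0, -6.8, 7.8]
finger_gap: 0.0292
```

```bash
for i in 1 ; do python3 -m creep '[{"rot":[0,0,0],"offset":[0.5,0,0],"grip":26},{"rot":[0,0,0],"offset":[1,0,0],"grip":26}]'; done
python3 -m creep '[{"rot":[0,0,0],"offset":[0.5,0,0],"grip":26},{"rot":[0,0,0],"offset":[1,0,0],"grip":26}]'
python3 -m creep '[{"rot":[0,0,0],"offset":[0.5,0,0],"grip":26},{"rot":[0,0,0],"offset":[1,0,0],"grip":26}]'
```

```text
t: 5.98
eef_pos: [0.4877, 0.0512, 0.032]
ee_rot: [2.26, 2.176, 0.001]
wrist_force: [2.1, -6.8, 7.8]
finger_gap: 0.0295
t: 6.22
eef_pos: [0.4877, 0.0521, 0.032]
ee_rot: [2.26, 2.176, 0.0]
wrist_force: [1.9, -7.9, 7.9]
finger_gap: 0.0292
t: 6.48
eef_pos: [0.4877, 0.0526, 0.032]
ee_rot: [2.259, 2.175, -0.001]
wrist_force: [1.5, -10.7, 8.1]
finger_gap: 0.0295
```

```bash

python3 -m creep '[{"rot":[0,0,0],"offset":[0.5,0,0],"grip":26},{"rot":[0,0,0],"offset":[1,0,0],"grip":26}]'
python3 -m creep '[{"rot":[0,0,0],"offset":[0.5,0,0],"grip":26},{"rot":[0,0,0],"offset":[1,0,0],"grip":26}]'
```

```text
t: 6.72
eef_pos: [0.4877, 0.053, 0.032]
ee_rot: [2.259, 2.174, -0.002]
wrist_force: [2.2, -14.4, 8.2]
finger_gap: 0.0293
t: 6.98
eef_pos: [0.4877, 0.0532, 0.032]
ee_rot: [2.258, 2.173, -0.004]
wrist_force: [1.2, -17.1, 9.6]
finger_gap: 0.0296
```

```bash

python3 -m creep '[{"rot":[0,0,0],"offset":[0.3,0,0],"grip":26},{"rot":[0,0,0],"offset":[0.6,0,0],"grip":26}]'
python3 - <<'E'
from h import *
p=snap('wrist','w4')
E
```

```text
t: 7.22
eef_pos: [0.4878, 0.0538, 0.032]
ee_rot: [2.259, 2.173, -0.004]
wrist_force: [1.6, -16.8, 9.7]
finger_gap: 0.0297
```

View pics/w4.png

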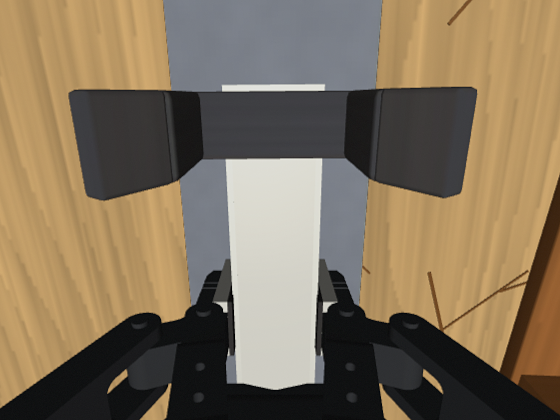

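```bash

python3 -m creep '[{"rot":[0,0,0],"offset":[0.4,0,0],"grip":26},{"rot":[0,0,0],"offset":[0.8,0,0],"grip":26}]'
python3 -m creep '[{"rot":[0,0,0],"offset":[0.4,0,0],"grip":26},{"rot":[0,0,0],"offset":[0.8,0,0],"grip":26}]'
```

```text
t: 7.52
eef_pos: [0.4878, 0.0561, 0.032]
ee_rot: [2.26, 2.176, -0.0]
wrist_force: [1.1, -7.4, 7.7]
finger_gap: 0.0295
t: 7.78
eef_pos: [0.4879, 0.0574, 0.032]
ee_rot: [2.26, 2.176, 0.001]
wrist_force: [1.9, -6.7, 7.4]
finger_gap: 0.0293
```

```bash

python3 -m creep '[{"rot":[0,0,0],"offset":[0.4,0,0],"grip":26},{"rot":[0,0,0],"offset":[0.8,0,0],"grip":26}]'
python3 -m creep '[{"rot":[0,0,0],"offset":[0.4,0,0],"grip":26},{"rot":[0,0,0],"offset":[0.8,0,0],"grip":26}]'
```

```text
t: 8.02
eef_pos: [0.4879, 0.0583, 0.032]
ee_rot: [2.26, 2.177, 0.001]
wrist_force: [1.9, -6.9, 8.7]
finger_gap: 0.0294
t: 8.28
eef_pos: [0.4879, 0.0591, 0.032]
ee_rot: [2.26, 2.177, 0.001]
wrist_force: [1.5, -7.3, 8.2]
finger_gap: 0.0295
```

```bash

python3 -m creep '[{"rot":[0,0,0],"offset":[2,0,0],"grip":26},{"rot":[0,0,0],"offset":[4,0,0],"grip":26},{"rot":[0,0,0],"offset":[6,0,0],"grip":26},{"rot":[0,0,0],"offset":[8,0,0],"grip":26},{"rot":[0,0,0],"offset":[10,0,0],"grip":26},{"rot":[0,0,0],"offset":[12,0,0],"grip":26},{"rot":[0,0,0],"offset":[14,0,0],"grip":26},{"rot":[0,0,0],"offset":[16,0,0],"grip":26}]'
python3 -m creep '[{"rot":[0,0,0],"offset":[1,0,0],"grip":26},{"rot":[0,0,0],"offset":[2,0,0],"grip":26}]'
```

```text
t: 9.28
eef_pos: [0.4884, 0.0752, 0.032]
ee_rot: [2.26, 2.177, 0.001]
wrist_force: [1.1, -6.4, 8.3]
finger_gap: 0.0292
t: 9.52
eef_pos: [0.4885, 0.078, 0.032]
ee_rot: [2.261, 2.178, 0.003]
wrist_force: [2.6, -0.0, 7.5]
finger_gap: 0.0292
```

```bash

python3 -m creep '[{"rot":[0,0,0],"offset":[0.8,0,0],"grip":26},{"rot":[0,0,0],"offset":[1.6,0,0],"grip":26}]'
python3 -m creep '[{"rot":[0,0,0],"offset":[0.8,0,0],"grip":26},{"rot":[0,0,0],"offset":[1.6,0,0],"grip":26}]'
python3 - <<'E'
from h import *
p=snap('side','s5'); q=snap('wrist','w5'); s=arm.read_state();print(s['wrist_force'],s['eef_pos'])
crop(p,'s5a',240,150,400,320,4)
E
```

```text
t: 9.78
eef_pos: [0.4886, 0.0806, 0.032]
ee_rot: [2.261, 2.18, 0.005]
wrist_force: [1.5, 0.7, 7.2]
finger_gap: 0.0297
t: 10.02
eef_pos: [0.4886, 0.0813, 0.032]
ee_rot: [2.26, 2.179, 0.003]
wrist_force: [1.4, -2.6, 7.4]
finger_gap: 0.0295
[ 1.22174532 -1.92629913  7.80695169] [0.48862117 0.08140683 0.03203482]
```

View pics/s5a.png

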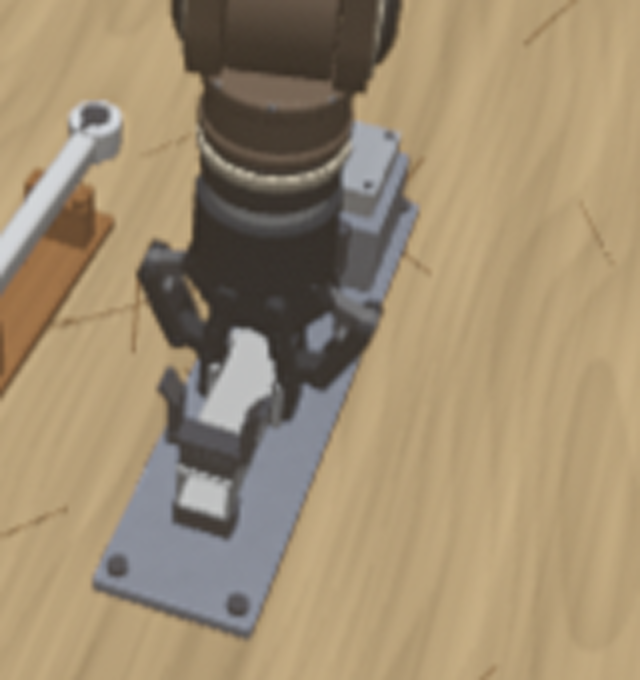

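View pics/w5.png

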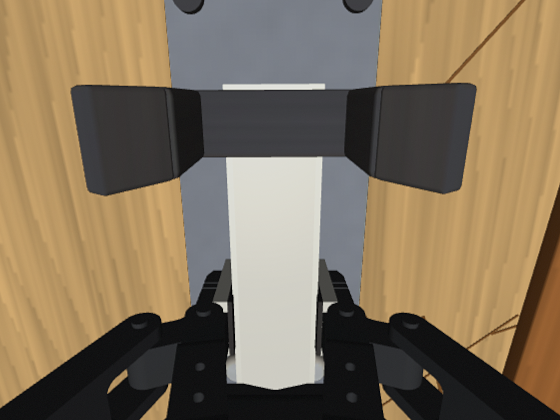

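```bash

python3 -m creep '[{"rot":[0,0,0],"offset":[0.4,0,0],"grip":26},{"rot":[0,0,0],"offset":[0.8,0,0],"grip":26}]'
python3 -m creep '[{"rot":[0,0,0],"offset":[0.4,0,0],"grip":26},{"rot":[0,0,0],"offset":[0.8,0,0],"grip":26}]'
python3 -m creep '[{"rot":[0,0,0],"offset":[0.3,0,0],"grip":26},{"rot":[0,0,0],"offset":[0.6,0,0],"grip":26}]'
```

```text
t: 10.38
eef_pos: [0.4886, 0.0821, 0.032]
ee_rot: [2.26, 2.178, 0.003]
wrist_force: [1.7, -2.6, 7.7]
finger_gap: 0.0295
t: 10.62
eef_pos: [0.4887, 0.0828, 0.032]
ee_rot: [2.26, 2.178, 0.003]
wrist_force: [1.6, -3.1, 7.9]
finger_gap: 0.0295
t: 10.88
eef_pos: [0.4887, 0.0834, 0.032]
ee_rot: [2.26, 2.178, 0.003]
wrist_force: [0.1, -3.9, 7.5]
finger_gap: 0.0299
```

```bash

python3 -m creep '[{"rot":[0,0,0],"offset":[0.3,0,0],"grip":26},{"rot":[0,0,0],"offset":[0.6,0,0],"grip":26}]'
python3 -m creep '[{"rot":[0,0,0],"offset":[0.3,0,0],"grip":26},{"rot":[0,0,0],"offset":[0.6,0,0],"grip":26}]'
```

```text
t: 11.12
eef_pos: [0.4887, 0.084, 0.032]
ee_rot: [2.26, 2.178, 0.003]
wrist_force: [1.8, -2.6, 8.5]
finger_gap: 0.0296
t: 11.38
eef_pos: [0.4887, 0.0842, 0.032]
ee_rot: [2.26, 2.178, 0.002]
wrist_force: [0.7, -5.1, 8.7]
finger_gap: 0.0296
```

```bash

python3 -m creep '[{"rot":[0,0,0],"offset":[0.3,0,0],"grip":26},{"rot":[0,0,0],"offset":[0.6,0,0],"grip":26}]'
```

```text
t: 11.62
eef_pos: [0.4887, 0.0842, 0.032]
ee_rot: [2.26, 2.177, 0.001]
wrist_force: [1.4, -7.5, 8.4]
finger_gap: 0.0294
```

```bash

python3 -m creep '[{"rot":[0,0,0],"offset":[0.4,0,0],"grip":26},{"rot":[0,0,0],"offset":[0.8,0,0],"grip":26},{"rot":[0,0,0],"offset":[1.2,0,0],"grip":26},{"rot":[0,0,0],"offset":[1.2,0,0],"grip":26}]'
python3 -m creep '[{"rot":[0,0,0],"offset":[0.4,0,0],"grip":26},{"rot":[0,0,0],"offset":[0.8,0,0],"grip":26},{"rot":[0,0,0],"offset":[0.8,0,0],"grip":26}]'
```

```text
t: 12.12
eef_pos: [0.4887, 0.0845, 0.032]
ee_rot: [2.259, 2.175, -0.002]
wrist_force: [1.4, -11.2, 9.5]
finger_gap: 0.0296
t: 12.5
eef_pos: [0.4887, 0.0845, 0.032]
ee_rot: [2.259, 2.174, -0.004]
wrist_force: [1.3, -14.7, 8.8]
finger_gap: 0.0295
```

```bash

python3 -m creep '[{"rot":[0,0,0],"offset":[0.4,0,0],"grip":26},{"rot":[0,0,0],"offset":[0.8,0,0],"grip":26},{"rot":[0,0,0],"offset":[0.8,0,0],"grip":26}]'
```

```text
t: 12.88
eef_pos: [0.4887, 0.0846, 0.032]
ee_rot: [2.259, 2.172, -0.005]
wrist_force: [1.5, -16.9, 10.8]
finger_gap: 0.0295
```

```bash

python3 -m creep '[{"rot":[0,0,0],"offset":[0,0,0],"grip":26},{"rot":[0,0,0],"offset":[0,0,0],"grip":26},{"rot":[0,0,0],"offset":[0,0,0],"grip":26},{"rot":[0,0,0],"offset":[0,0,0],"grip":26}]'
```

```text
t: 13.38
eef_pos: [0.4887, 0.0846, 0.032]
ee_rot: [2.259, 2.172, -0.005]
wrist_force: [1.5, -17.4, 9.4]
finger_gap: 0.0291
```

```bash

python3 -m creep '[{"rot":[0,0,0],"offset":[0.1,0,0],"grip":26},{"rot":[0,0,0],"offset":[0.1,0,0],"grip":26},{"rot":[0,0,0],"offset":[0.1,0,0],"grip":26},{"rot":[0,0,0],"offset":[0.1,0,0],"grip":26}]'
```

```text
t: 13.88
eef_pos: [0.4887, 0.0846, 0.032]
ee_rot: [2.259, 2.172, -0.005]
wrist_force: [0.9, -18.4, 10.7]
finger_gap: 0.0294
```

```bash

python3 -m creep '[{"rot":[0,0,0],"offset":[-1,0,0],"grip":26},{"rot":[0,0,0],"offset":[-2,0,0],"grip":26},{"rot":[0,0,0],"offset":[-3,0,0],"grip":26},{"rot":[0,0,0],"offset":[-4,0,0],"grip":26},{"rot":[0,0,0],"offset":[-5,0,0],"grip":26},{"rot":[0,0,0],"offset":[-5.5,0,0],"grip":26}]'
python3 -m creep '[{"rot":[0,0,0],"offset":[0,0,0],"grip":40},{"rot":[0,0,0],"offset":[0,0,0],"grip":60},{"rot":[0,0,0],"offset":[0,0,0],"grip":70},{"rot":[0,0,0],"offset":[0,0,0],"grip":70}]'
python3 - <<'E'
from h import *
p=snap('wrist','w6')
E
```

```text
t: 14.62
eef_pos: [0.4887, 0.0836, 0.032]
ee_rot: [2.261, 2.18, 0.005]
wrist_force: [1.5, 2.5, 7.4]
finger_gap: 0.0294
t: 15.12
eef_pos: [0.4871, 0.0828, 0.0304]
ee_rot: [-2.262, -2.18, 0.001]
wrist_force: [0.1, 0.1, -0.6]
finger_gap: 0.0696
```

View pics/w6.png

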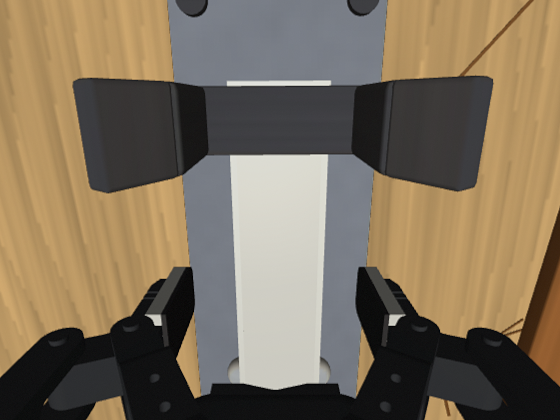

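```bash

python3 -m creep '[{"rot":[0,0,0],"offset":[0,0,-55],"grip":70},{"rot":[0,0,0],"offset":[0,0,-115],"grip":75},{"rot":[0,0,0],"offset":[0,10,-170],"grip":85},{"rot":[0,0,0.02],"offset":[-10,50,-200],"grip":85},{"rot":[0,0,0.04],"offset":[-22,105,-220],"grip":85},{"rot":[0,0,0.068],"offset":[-42,164,-220],"grip":85},{"rot":[0,0,0.068],"offset":[-42,164,-220],"grip":85},{"rot":[0,0,0.068],"offset":[-42,164,-220],"grip":85}]'
python3 -m creep '[{"rot":[0,0,0],"offset":[0,0,0],"grip":85}]'
python3 - <<'E'
from h import *
np.set_printoptions(precision=4,suppress=True)
p=snap('wrist','w7'); s=arm.read_state(); print(s['eef_pos'],R.from_rotvec(s['ee_rot']).as_matrix())
for n in ['socket','wrench','drive_root','load_line','rest']:
    r=arm.pinpoint(p,n); print(n,[(np.round(x['centre'],4),round(x['score'],2)) for x in r][:3])
E
```

```text
t: 16.18
eef_pos: [0.6494, 0.0347, 0.2497]
ee_rot: [-2.334, -2.101, 0.002]
wrist_force: [0.8, -0.0, 0.5]
finger_gap: 0.0848
t: 16.3
eef_pos: [0.6487, 0.0352, 0.2516]
ee_rot: [2.334, 2.102, 0.001]
wrist_force: [0.7, 0.2, -0.1]
finger_gap: 0.0854
[0.6487 0.0352 0.2519] [[ 0.1041  0.9946  0.0012]
 [ 0.9946 -0.1041  0.0001]
 [ 0.0003  0.0012 -1.    ]]
socket [(array([ 0.4792, -0.0869,  0.0848]), 0.97)]
wrench [(array([0.6492, 0.0424, 0.0642]), 0.66), (array([0.4965, 0.1587, 0.0914]), 0.17)]
drive_root [(array([ 0.6404, -0.0825,  0.0443]), 0.83)]
load_line [(array([0.6637, 0.1526, 0.0426]), 0.75)]
rest [(array([0.65  , 0.0409, 0.0614]), 0.72), (array([0.6575, 0.0386, 0.0016]), 0.65)]
```

View pics/w7.png

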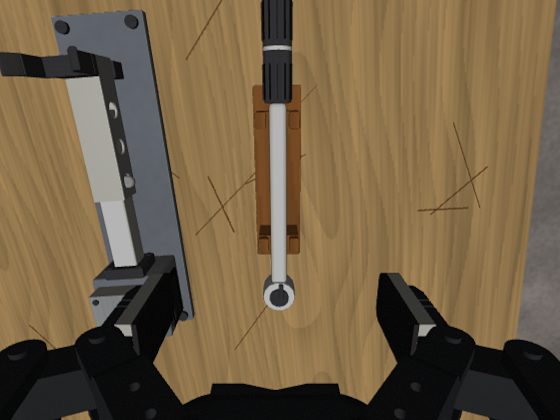

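```bash
python3 - <<'E'
from h import *
p=load('w7'); crop(p,'w7a',230,40,330,320,2.14*1.0); crop(p,'w7b',255,265,305,315,8);crop(p,'w7c',80,80,160,200,5)
E
```

```text
(no output)
```

View pics/w7a.png

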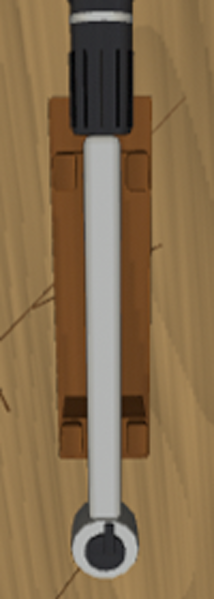

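View pics/w7b.png

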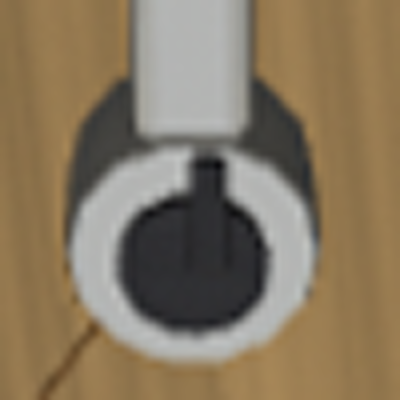

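View pics/w7c.png

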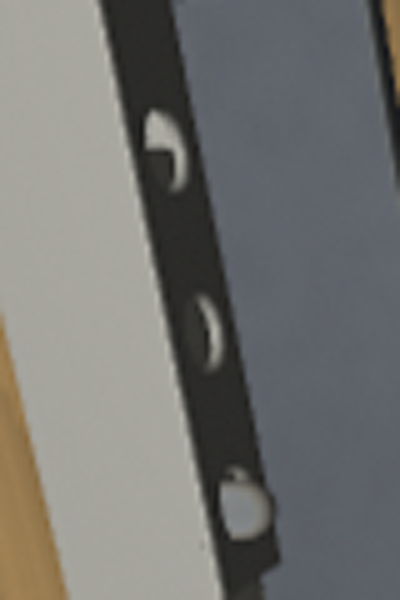

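```bash
python3 - <<'E'
from h import *
np.set_printoptions(precision=4,suppress=True)
p=load('w7'); f=lambda x,y,z:onplane(p,230+x/2.14,40+y/2.14,z)
g=lambda x,y,z:onplane(p,255+x/8,265+y/8,z)
h=g(195,251,.069); print('head',h,'w',g(70,251,.069)-g(320,251,.069),'top-bot',g(195,140,.069)-g(195,362,.069))
a=f(101.5,140,.067);b=f(105,500,.067);print(a,b,np.degrees(np.arctan2(*(a-b)[1::-1])), f(84,140,.067)-f(119,140,.067))
c=f(93.5,15,.069);print('ring',c)
v=c-h;print('head->ring',np.linalg.norm(v),np.degrees(np.arctan2(v[1],v[0])))
u=(a-b)/np.linalg.norm(a-b); print('origin',h+.130*u)
E
```

```text
head [ 0.6395 -0.0852  0.069 ] w [-0.0325  0.0034  0.    ] top-bot [0.0033 0.0328 0.    ]
[0.6572 0.1055 0.067 ] [ 0.6418 -0.0599  0.067 ] 84.67884105132806 [-0.0144  0.0015  0.    ]
ring [0.6589 0.1529 0.069 ]
head->ring 0.23883216872646656 85.34174962164363
origin [0.6516 0.0443 0.069 ]
```

```bash

python3 -m creep '[{"rot":[0,0,-0.006],"offset":[4,1,50],"grip":75},{"rot":[0,0,-0.013],"offset":[8,2.5,105],"grip":65},{"rot":[0,0,-0.013],"offset":[8,2.5,150],"grip":55},{"rot":[0,0,-0.013],"offset":[8,2.5,185],"grip":50},{"rot":[0,0,-0.013],"offset":[8,2.5,200],"grip":50},{"rot":[0,0,-0.013],"offset":[8,2.5,200],"grip":50},{"rot":[0,0,-0.013],"offset":[8,2.5,200],"grip":50}]'
python3 - <<'E'
from h import *
np.set_printoptions(precision=4,suppress=True)
p=snap('wrist','w8'); s=arm.read_state(); print(s['eef_pos'],R.from_rotvec(s['ee_rot']).as_matrix())
E
```

```text
t: 17.48
eef_pos: [0.6541, 0.0425, 0.0526]
ee_rot: [2.32, 2.116, 0.004]
wrist_force: [-0.0, -0.3, 1.4]
finger_gap: 0.05
[0.6542 0.0425 0.0527] [[ 0.0919  0.9958  0.0031]
 [ 0.9958 -0.0919  0.0002]
 [ 0.0005  0.0031 -1.    ]]
```

View pics/w8.png

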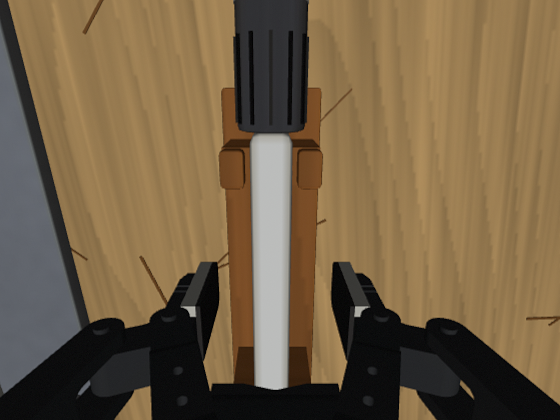

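```bash

python3 -m creep '[{"rot":[0,0,0],"offset":[1.5,-1.2,8],"grip":45},{"rot":[0,0,0],"offset":[1.5,-1.2,16],"grip":40},{"rot":[0,0,0],"offset":[1.5,-1.2,16],"grip":30},{"rot":[0,0,0],"offset":[1.5,-1.2,16],"grip":22}]' 25
python3 -m creep '[{"rot":[0,0,0],"offset":[0,0,0],"grip":12},{"rot":[0,0,0],"offset":[0,0,0],"grip":12},{"rot":[0,0,0],"offset":[0,0,0],"grip":12}]' 25
python3 -m creep '[{"rot":[0,0,0],"offset":[0,0,0],"grip":12},{"rot":[0,0,0],"offset":[0,0,0],"grip":12}]' 70
python3 - <<'E'
from h import *
s=arm.read_state(); print(s['eef_pos'],s['wrist_force'],R.from_rotvec(s['ee_rot']).as_matrix()[:,0])
E
```

```text
t: 18.02
eef_pos: [0.6518, 0.044, 0.0345]
ee_rot: [-2.321, -2.117, 0.0]
wrist_force: [-0.6, 0.3, 0.1]
finger_gap: 0.0222
t: 18.4
eef_pos: [0.6522, 0.044, 0.0349]
ee_rot: [2.321, 2.117, 0.001]
wrist_force: [0.9, 0.4, -0.0]
finger_gap: 0.0157
t: 18.65
eef_pos: [0.6522, 0.044, 0.0349]
ee_rot: [2.321, 2.117, 0.001]
wrist_force: [1.0, -0.7, 1.1]
finger_gap: 0.0151
[0.65217825 0.04401122 0.03492629] [ 1.00144597 -0.71634062  1.14120456] [9.19362097e-02 9.95764899e-01 1.06228325e-05]
```

```bash

python3 -m creep '[{"rot":[0,0,0],"offset":[0,0,-4],"grip":12},{"rot":[0,0,0],"offset":[0,0,-10],"grip":12},{"rot":[0,0,0],"offset":[0,0,-25],"grip":12},{"rot":[0,0,0],"offset":[0,0,-60],"grip":12},{"rot":[0,0,0],"offset":[0,0,-110],"grip":12},{"rot":[0,0,0],"offset":[0,0,-110],"grip":12},{"rot":[0,0,0],"offset":[0,0,-110],"grip":12}]'
python3 - <<'E'
from h import *
np.set_printoptions(precision=4,suppress=True)
p=snap('wrist','w9'); p2=snap('side','s9');s=arm.read_state(); print(s['eef_pos'],s['wrist_force'],s['torque'],R.from_rotvec(s['ee_rot']).as_matrix())
for n in ['drive_root','load_line']:
  for q in (p,p2):
    r=arm.pinpoint(q,n); print(n,[(np.round(x['centre'],4),round(x['score'],2)) for x in r][:3])
crop(p2,'s9a',180,140,360,320,4)
E
```

```text
t: 19.52
eef_pos: [0.6517, 0.0441, 0.1444]
ee_rot: [-2.321, -2.117, 0.0]
wrist_force: [0.3, -0.4, -5.1]
finger_gap: 0.015
[0.6509 0.044  0.1428] [-0.9032  0.5284 -5.089 ] [ 0.0744  0.031  -0.0491] [[ 0.0919  0.9958 -0.0031]
 [ 0.9958 -0.0919 -0.0002]
 [-0.0005 -0.0031 -1.    ]]
drive_root []
drive_root [(array([ 0.6375, -0.0843,  0.1494]), 0.81), (array([0.4901, 0.0451, 0.0527]), 0.6)]
load_line []
load_line [(array([0.6624, 0.1504, 0.1537]), 0.8)]
```

View pics/w9.png

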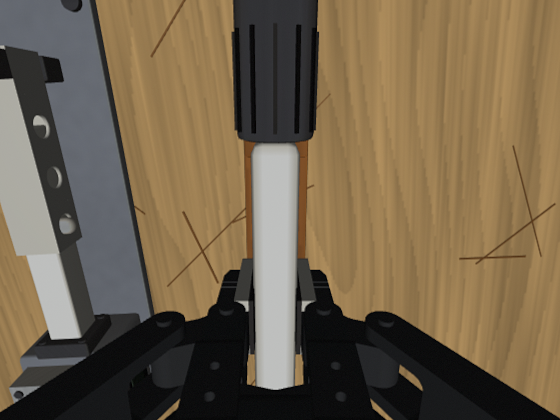

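View pics/s9a.png

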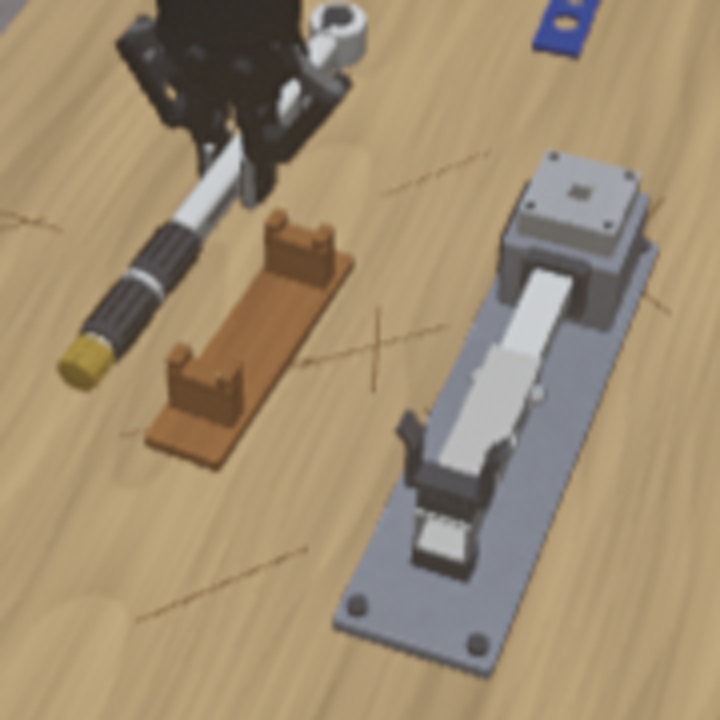

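```bash
python3 - <<'E'
from h import *
p=load('w1'); crop(p,'w1c',245,280,315,345,8)
E
```

```text
(no output)
```

View pics/w1c.png

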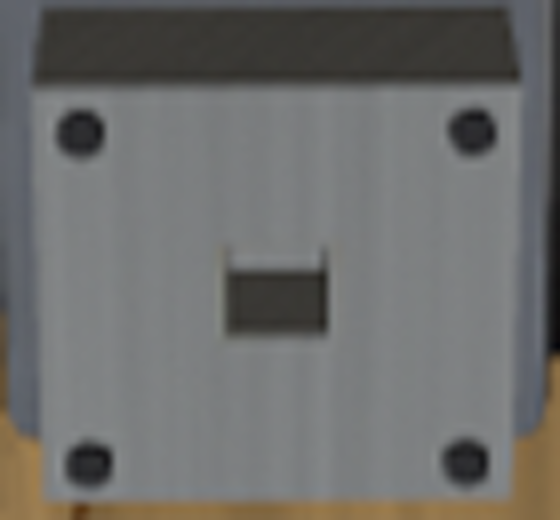

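```bash

python3 -m creep '[{"rot":[0,0,-0.005],"offset":[-1,-12,0],"grip":12},{"rot":[0,0,-0.015],"offset":[-4,-42,-2],"grip":12},{"rot":[0,0,-0.03],"offset":[-8,-84,-4],"grip":12},{"rot":[0,0,-0.045],"offset":[-11,-124,-4],"grip":12},{"rot":[0,0,-0.059],"offset":[-14,-151,-4],"grip":12},{"rot":[0,0,-0.059],"offset":[-15.1,-163.3,-4],"grip":12},{"rot":[0,0,-0.059],"offset":[-15.1,-163.3,-4],"grip":12},{"rot":[0,0,-0.059],"offset":[-15.1,-163.3,-4],"grip":12}]'
python3 -m creep '[{"rot":[0,0,0],"offset":[0,0,0],"grip":12},{"rot":[0,0,0],"offset":[0,0,0],"grip":12}]'
python3 - <<'E'
from h import *
np.set_printoptions(precision=4,suppress=True)
for i in range(3):
    s=arm.read_state(); print(s['eef_pos'],R.from_rotvec(s['ee_rot']).as_matrix()[:,0])
    if i==0: p=snap('wrist','w10')
    if i==1: q=snap('side','s10')
crop(q,'s10a',240,140,400,300,4)
E
```

```text
t: 20.82
eef_pos: [0.4889, 0.0441, 0.1488]
ee_rot: [2.257, 2.184, 0.001]
wrist_force: [0.6, -0.0, -4.7]
finger_gap: 0.0149
t: 21.08
eef_pos: [0.4884, 0.044, 0.1484]
ee_rot: [-2.258, -2.184, 0.001]
wrist_force: [1.3, 0.0, -4.2]
finger_gap: 0.0152
[0.4884 0.044  0.1484] [ 0.0331  0.9995 -0.0001]
[0.4883 0.044  0.1484] [ 0.0331  0.9995 -0.    ]
[0.4882 0.044  0.1484] [ 0.0331  0.9995 -0.0001]
```

View pics/w10.png

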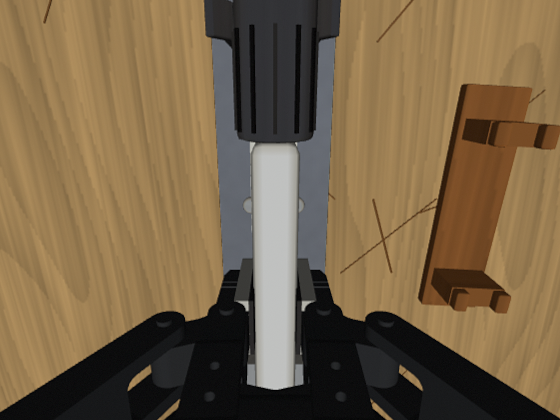

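View pics/s10a.png

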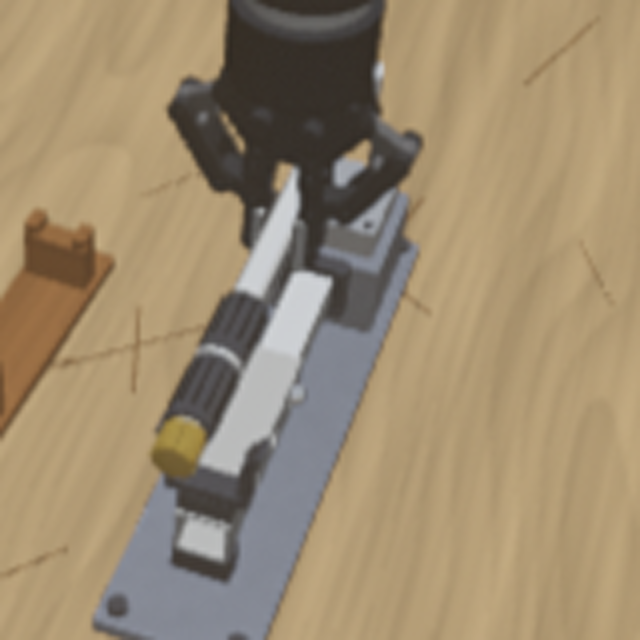

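```bash

python3 -m creep '[{"rot":[0,0,0],"offset":[0,-0.9,10],"grip":12},{"rot":[0,0,0],"offset":[0,-0.9,25],"grip":12},{"rot":[0,0,0],"offset":[0,-0.9,38],"grip":12},{"rot":[0,0,0],"offset":[0,-0.9,45],"grip":12},{"rot":[0,0,0],"offset":[0,-0.9,45],"grip":12},{"rot":[0,0,0],"offset":[0,-0.9,45],"grip":12},{"rot":[0,0,0],"offset":[0,-0.9,45],"grip":12}]'
python3 - <<'E'
from h import *
np.set_printoptions(precision=4,suppress=True)
s=arm.read_state(); print(s['eef_pos'],R.from_rotvec(s['ee_rot']).as_matrix()[:,0],s['wrist_force'])
p=snap('wrist','w11'); q=snap('side','s11');t=snap('top','t11')
crop(q,'s11a',270,150,370,250,6);crop(t,'t11a',190,190,340,260,5)
E
```

```text
t: 22.05
eef_pos: [0.4874, 0.0441, 0.1042]
ee_rot: [2.257, 2.184, 0.001]
wrist_force: [-0.0, 1.2, -4.1]
finger_gap: 0.0154
[0.4874 0.0441 0.1042] [0.033  0.9995 0.0001] [-0.0211  1.1929 -4.1361]
```

View pics/w11.png

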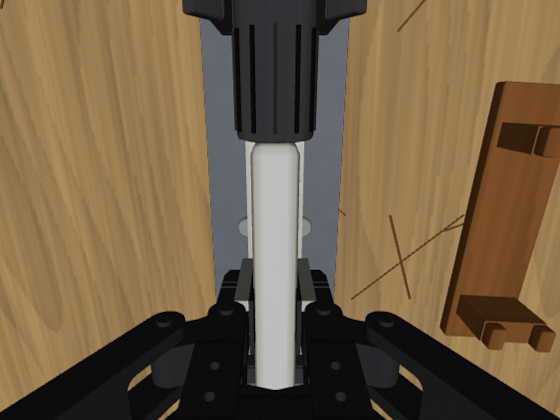

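View pics/s11a.png

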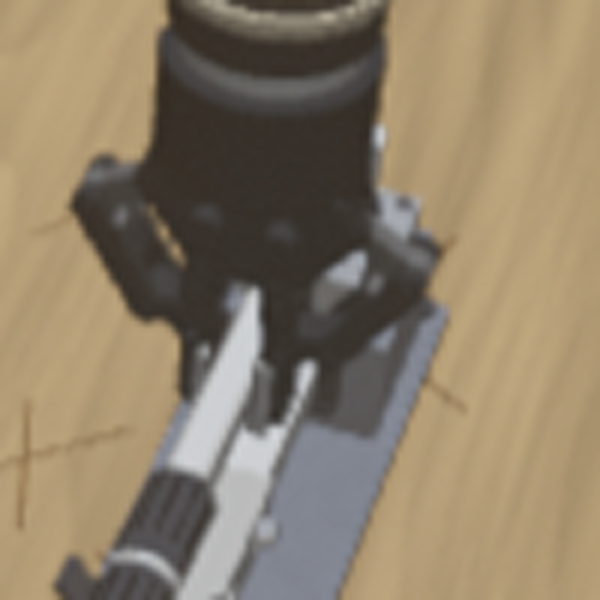

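View pics/t11a.png

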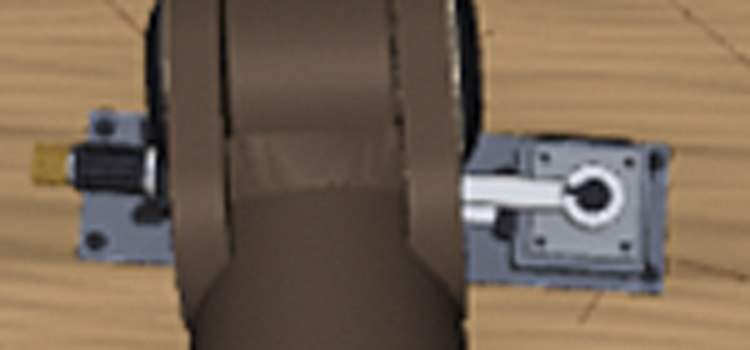

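```bash
python3 - <<'E'
from h import *
p=load('t11'); a=proj(p,(.4830,-.0855,.1263));b=proj(p,(.4830,-.0855,.088)); c=proj(p,(.4830,-.0865,.088)); d=proj(p,(.4840,-.0855,.088))
print((a-b)*5,'per mm -y',(c-b)*5,'per mm +x',(d-b)*5, (b-[190,190]+.5)*5)
E
```

```text
[ 5.32634129 -5.70038986] per mm -y [1.7716844  0.04752053] per mm +x [ 0.03010633 -1.76944302] [584.0956352  203.95218505]
```

```bash

python3 -m creep '[{"rot":[0,0,0],"offset":[0,-0.3,3],"grip":12},{"rot":[0,0,0],"offset":[0,-0.3,6],"grip":12},{"rot":[0,0,0],"offset":[0,-0.3,8],"grip":12},{"rot":[0,0,0],"offset":[0,-0.3,10],"grip":12},{"rot":[0,0,0],"offset":[0,-0.3,11.5],"grip":12},{"rot":[0,0,0],"offset":[0,-0.3,13],"grip":12}]'
python3 -m creep '[{"rot":[0,0,0],"offset":[0,0,1],"grip":12},{"rot":[0,0,0],"offset":[0,0,2],"grip":12},{"rot":[0,0,0],"offset":[0,0,3],"grip":12}]'
```

```text
t: 22.95
eef_pos: [0.4868, 0.0441, 0.0906]
ee_rot: [2.258, 2.184, 0.0]
wrist_force: [0.3, -0.2, -5.0]
finger_gap: 0.0151
t: 23.32
eef_pos: [0.4867, 0.0441, 0.0876]
ee_rot: [2.258, 2.184, 0.0]
wrist_force: [0.2, -0.9, -4.5]
finger_gap: 0.0151
```

```bash

python3 -m creep '[{"rot":[0,0,0],"offset":[0,0,1],"grip":12},{"rot":[0,0,0],"offset":[0,0,2],"grip":12},{"rot":[0,0,0],"offset":[0,0,3],"grip":12},{"rot":[0,0,0],"offset":[0,0,4],"grip":12}]'
python3 -m creep '[{"rot":[0,0,0],"offset":[0,0,0.7],"grip":12},{"rot":[0,0,0],"offset":[0,0,1.4],"grip":12},{"rot":[0,0,0],"offset":[0,0,2],"grip":12}]'
```

```text
t: 23.82
eef_pos: [0.4867, 0.0441, 0.0836]
ee_rot: [2.258, 2.185, 0.0]
wrist_force: [-0.5, 0.7, -4.2]
finger_gap: 0.0153
t: 24.2
eef_pos: [0.4867, 0.0441, 0.0816]
ee_rot: [2.258, 2.184, -0.0]
wrist_force: [0.6, 0.1, -4.6]
finger_gap: 0.0151
```

```bash

python3 -m creep '[{"rot":[0,0,0],"offset":[0,0,0.5],"grip":12},{"rot":[0,0,0],"offset":[0,0,1],"grip":12}]'
python3 -m creep '[{"rot":[0,0,0],"offset":[0,0,0.4],"grip":12},{"rot":[0,0,0],"offset":[0,0,0.8],"grip":12}]'
python3 -m creep '[{"rot":[0,0,0],"offset":[0,0,0.3],"grip":12},{"rot":[0,0,0],"offset":[0,0,0.6],"grip":12}]'
```

```text
t: 24.45
eef_pos: [0.4867, 0.0441, 0.0806]
ee_rot: [-2.258, -2.185, -0.0]
wrist_force: [0.7, -1.1, -4.0]
finger_gap: 0.0147
t: 24.7
eef_pos: [0.4867, 0.0441, 0.0799]
ee_rot: [2.258, 2.185, 0.0]
wrist_force: [-1.0, -0.1, -1.7]
finger_gap: 0.0149
t: 24.95
eef_pos: [0.4868, 0.0441, 0.0798]
ee_rot: [2.258, 2.184, 0.001]
wrist_force: [-2.3, -0.7, 3.4]
finger_gap: 0.0153
```

```bash

python3 -m creep '[{"rot":[0,0,0],"offset":[0,0,-0.4],"grip":12},{"rot":[0,0,0],"offset":[0,0,-0.4],"grip":12}]' 20
python3 - <<'E'
from h import *
s=arm.read_state(); print(s['wrist_force'],s['torque'])
E
python3 -m creep '[{"rot":[0,0,0],"offset":[0,0,0],"grip":17},{"rot":[0,0,0],"offset":[0,0,0],"grip":19},{"rot":[0,0,0],"offset":[0,0,0],"grip":23},{"rot":[0,0,0],"offset":[0,0,0],"grip":30},{"rot":[0,0,0],"offset":[0,0,0],"grip":40},{"rot":[0,0,0],"offset":[0,0,0],"grip":40}]'
python3 - <<'E'
from h import *
p=snap('wrist','w12'); q=snap('side','s12');t=snap('top','t12')
crop(q,'s12a',250,150,370,300,5);crop(t,'t12a',190,190,340,260,5)
E
```

```text
t: 25.2
eef_pos: [0.4867, 0.0441, 0.0798]
ee_rot: [2.258, 2.184, 0.0]
wrist_force: [-2.5, -0.1, 0.8]
finger_gap: 0.0154
[-2.54932179 -0.1234416   0.75418342] [-0.05021347  0.46067334  0.02183626]
t: 25.95
eef_pos: [0.4867, 0.0441, 0.0797]
ee_rot: [2.258, 2.184, -0.0]
wrist_force: [-0.1, -0.1, -0.2]
finger_gap: 0.0403
```

View pics/w12.png

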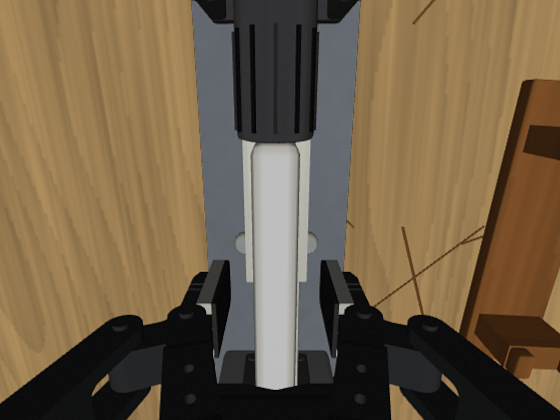

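View pics/t12a.png

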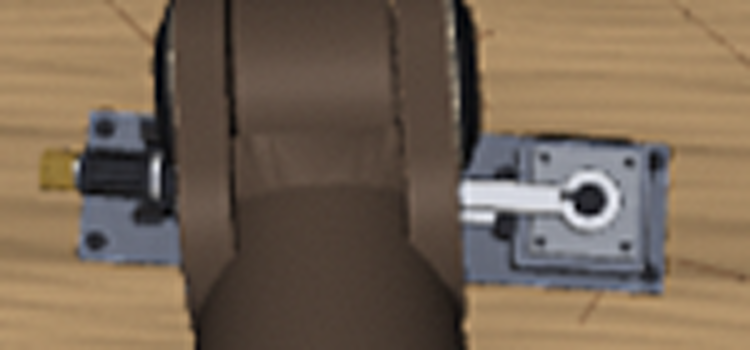

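```bash

python3 -m creep '[{"rot":[0,0,0],"offset":[0,0,0],"grip":55},{"rot":[0,0,0],"offset":[0,0,-10],"grip":60},{"rot":[0,0,0],"offset":[0,0,-50],"grip":60},{"rot":[0,0,0],"offset":[0,0,-110],"grip":70},{"rot":[0,0,0],"offset":[0,0,-170],"grip":85},{"rot":[0,0,0],"offset":[0,0,-170],"grip":85},{"rot":[0,0,0],"offset":[0,0,-170],"grip":85}]'
python3 - <<'E'
from h import *
p=snap('wrist','w13'); q=snap('side','s13');t=snap('top','t13')
crop(q,'s13a',250,150,370,300,4)
for n in ['drive_root','socket','load_line','saddle']:
    for c in (p,q):
        r=arm.pinpoint(c,n); print(n,[(np.round(x['centre'],4),round(x['score'],2)) for x in r][:2])
E
```

```text
t: 26.98
eef_pos: [0.4868, 0.0441, 0.2501]
ee_rot: [2.257, 2.184, 0.001]
wrist_force: [-0.6, 0.1, -0.9]
finger_gap: 0.0846
drive_root [(array([ 0.4821, -0.0858,  0.0888]), 0.72)]
drive_root [(array([ 0.4819, -0.0825,  0.0873]), 0.71)]
socket [(array([0.4828, 0.0408, 0.1057]), 0.72), (array([ 0.4807, -0.0895,  0.0842]), 0.62)]
socket [(array([ 0.4881, -0.0893,  0.0888]), 0.88)]
load_line [(array([0.4911, 0.1555, 0.0856]), 0.7)]
load_line [(array([0.4938, 0.15  , 0.0855]), 0.98)]
saddle []
saddle [(array([0.4874, 0.1543, 0.0871]), 0.96)]
```

View pics/w13.png

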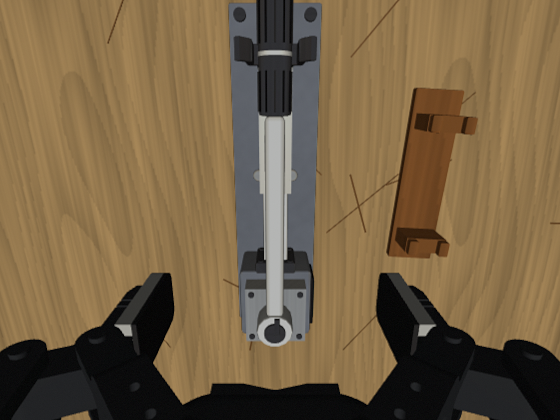

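View pics/s13a.png

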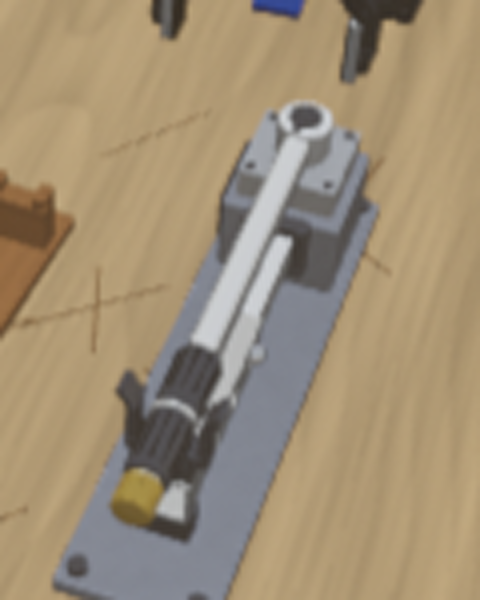

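```bash
python3 - <<'E'
from h import *
p=load('w13'); T=np.linalg.inv(p['world_to_cam']);K=p['intrinsics']
for n,u,v in [('head ring',262,331),('head ring',289,331),('beam low',275,300),('beam mid',275,220),('beam hi',275,125),('housing',255,310),('grip',275,90)]:
    z=np.median(p['depth'][v-1:v+2,u-1:u+2]); X=T[:3,:3]@(np.array([(u-K[0,2])/K[0,0],(v-K[1,2])/K[1,1],1])*z)+T[:3,3]; print(n,X.round(4))
print(arm.read_state()['t'])
E
```

```text
head ring [ 0.4693 -0.0845  0.1134]
head ring [ 0.4944 -0.0855  0.1132]
beam low [ 0.4825 -0.0534  0.1115]
beam mid [0.4851 0.0234 0.1115]
beam hi [0.4877 0.1013 0.1112]
housing [ 0.4617 -0.0794  0.0868]
grip [0.4885 0.127  0.1137]
27.525
```

```bash
python3 -c "
from workcell import arm
print(arm.finish_job())"
```

```text
the job is handed in; nothing more can be done
None
```

The torque checker is set to the longer arm position. The wrench lies on it with its drive in the socket and its grip in the saddle. I handed the job in at about 27.5 s.

- **Arm:** I pinched the buttons and slid the arm out. The wrist force peaked at about 17 N while the buttons went under the wall. Both buttons snapped out in the holes nearest the housing, as the wrist and side pictures showed.
- **Lock test:** With the buttons locked I pulled outward at about 17 to 18 N for about a second (highest reading 18.4 N). The arm stopped about 1.5 mm further out and held. I then eased the load off.
- **Wrench:** It was lifted level from its rest (about 0.5 kg). The drive went in with no measurable contact until it seated at the expected height, and I let go with almost no load on it.
- **Last checks:** The depth picture put the beam level at 111 to 112 mm along its length. The head top was 26.5 mm above the housing, against 26 mm expected, so the drive is home. The grip sits between the prongs, the buttons were still out, and the gripper was clear of everything.
- **Disagreements:** The network's socket points differ from its drive points by up to about 7 mm, and one socket report landed on the wrench beam. Both fit the drive being home: its socket reports are less reliable with the head covering the mouth.
- **Not checked:** I never moved near the nuts, black socket or bolt gauge, but I did not measure them again at the end.

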